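Close the bench wine filter by stroking its wing screw home

TASK

Close the wine filter: push the wings of its loose red wing screw round clockwise (seen from above) with shut fingertips, stroke after stroke, until the screw is home against its stop and the steel plate rests on the filter plates. Do not pinch the screw or take it between the fingers, do not force it, and keep off the gauge that overhangs it at one side. Leave the filter standing where it is and the things around it alone, and finish clear of everything.

Things in the scene. Friction and masses are not known exactly. Their poses are not given: they have to be found in the camera images.
- filter: Bench plate filter for wine, 3.5 kg, standing loose on rubber feet; base 190 x 170 mm, its white and blue filter plates 120 x 120 mm in a stack up to 60 mm high. Origin: on the table surface, under the screw's axis; z up, +x towards the gauge column (the column stands 92 mm from the axis), y along the aluminium cross-bar (170 x 30 mm, its top 107 mm above the table, on posts 73 mm either side). The bar's top ring reaches 110 mm and the post nuts 114 mm.
- wingscrew (a joint): Angle of the red wing screw on its vertical axis, rad: 0 = fully backed off, 7.5 = home, against its stop. It grows as the screw turns clockwise seen from above, about 0.05 N m of friction, and stays where it is left. At value q the two wings point along the filter's x axis turned by -q about the vertical (one wing at that angle, the other opposite). The screw and the steel pressure plate under the bar sink 1.2 mm per radian, closing the 9 mm gap above the filter plates.
- screw_head (a point): Point on the wing screw's axis at mid height of its wings (142 mm above the table at value 0, 133 mm at home); turns with the screw, its x axis along one wing. Red hub 26 mm in diameter from 16 mm below to 10 mm above this point (steel button to 14 mm); the two wings reach 50 mm out from the axis, 8 to 9 mm thick, from 12 mm below to 12 mm above this point (inner half: 12 mm below to 8 mm above).
- wing_end (a point): Outer end of one wing, 50 mm from the axis, at mid height of the wings; turns with the screw.
- gauge_face (a point): Centre of the upper face of the round glass gauge: disc 70 mm in diameter, 13 mm thick, lying flat 68 mm from the screw's axis on the filter's +x side, so that it overhangs the wings' circle; underside 158 mm, top face 172 mm above the table. The wings pass under it; a fingertip does not.
- stopper: Cork stopper, 32 mm in diameter, 42 mm high, upright beside the filter; origin under its centre. Bystander.
- cup: Steel tasting cup, 60 mm in diameter, 60 mm high, beside the filter; origin under its centre. Bystander.
- bottle_a: Green wine bottle, 74 mm in diameter, 290 mm high; origin under its centre. Bystander.
- bottle_b: Green wine bottle like the other. Bystander.
- jar: Amber jar, 70 mm in diameter, 90 mm high; origin under its centre. Bystander.
- brush: Hand brush, some 200 mm long and under 40 mm high, lying on the table. Bystander.
- wrench: Steel wrench, some 180 mm long and under 15 mm high, lying on the table. Bystander.
- gauge: The gauge itself (disc as told under gauge_face); origin at the centre of its underside, fixed to the filter.

How it is judged:
By the outcome, as a careful person would: the job done as asked, in the order asked, and still so for the second after the job is handed in, with the robot touching nothing.
It also fails if it takes over 64 s, if anything falls off the work surface, if the arm or the gripper's body presses on something with over 40 N, if the wrist force passes 120 N, or if a joint passes its speed limit or range.

ROBOT

A 7-joint arm with a two-finger parallel gripper is mounted at the origin on the work surface. World frame = base frame: x ahead of the robot, y to its left, z up, the work surface at z = 0. Lengths are in m, angles in rad, forces in N, time in s.
With the tool pointing down it reaches from about 0.4 to 0.85 m from the base axis. Payload 10.4 kg.
Tool frame: the origin (TCP) lies at the very end of the fingers, on their centre line; the grasp point (between the pads) lies r.tcp_to_grasp behind it (r.tcp_to_grasp is the distance from the TCP to the grasp point, in m); z points along the fingers, y is the direction in which the jaws open and shut (so a half turn about z gives the same grasp; the last joint's range is limited). The gripper opens to 87 mm and grips with 3 to 60 N. Pads are 19 mm wide; open, the fingers measure 117 mm over their backs; the gripper's body (75 mm by 190 mm) begins 51 mm behind the grasp point.
Start: joints at [1.16, 0.332, -0.065, 1.46, 0.022, 1.35, -0.088], TCP at [0.236, -0.579, 0.223] pointing down, gripper open.
Joint ranges: [-2.6, 2.6], [-0.5, 2.12], [-1.47, 1.34], [0.16, 2.42], [-1.27, 4.41], [0.06, 2.06], [-2.6, 2.6]. Speed limits (rad/s): [2.22, 2.22, 2.79, 2.79, 3.14, 3.14, 3.14].

INTERFACE

Orientations are given as a unit quaternion [x, y, z, w].
In Python, from bench import r gives the robot as it stands. The module is installed in compiled form; this text tells all that it offers.
- The arm moves only by the shell command python3 -m inch 'ROWS' [FORCE]. ROWS is JSON, a list of rows, each an object with "offset": the shift along the tool's x, y, z in m, a list of three; "turn": the turn, a rotation vector about the tool's x, y, z in degrees, a list of three; "fingers": the finger opening in m, from 0 to 0.087. A call has 1 to 5 rows; each row shifts and turns the pose as measured when the row begins, along the tool's axes as they then stand; what a row does not reach is not made up. A row lasts 1/8 s, in which the tool goes at most 62.5 mm and 10.7 degrees, less where a joint would pass 70% of its speed; a pose out of reach is approached as far as the arm can. A call with a gripper value outside its range is refused whole. The fingers move at their own pace and stop on an object; FORCE is the grip in N (left out, the last holds). Time passes only in rows, so rows that do not move let the fingers close. It gives the time, the measured TCP pose, the force and the opening at its end, in the units of the state.
- r.read_state(): the state, without advancing time (a new reading comes with each control period).
- r.camera(name): name is "side" or "top" or "wrist"; returns the picture (400x640x3 uint8, red, green, blue); there is no depth.
- r.camera_model(name): a dict with "fx", "fy", "cx", "cy" (pixels), "world_from_camera" (4x4, takes a point from camera to world coordinates); the wrist camera has in their place "mount" (4x4, takes a point from camera to tool coordinates, whose origin is the TCP and whose axes are the flange's). Camera axes: x right, y up, looking along -z (the intrinsics and any distortion apply to the point x, -y, -z); pixel columns grow to the right and rows downward; lengths in m; the calibration is good to about 2 mm. A picture is of the moment at which its call begins: read the wrist's pose just before it. camera_model takes no time and is no camera call.
- r.close_job(): hands the job in, once; it reports no verdict.
Trained networks look in the newest picture that a camera, given by its name, has taken for a name from the list of things; names that differ only in an ending like _2 or _b are one class to them, and where a whole thing is asked for, a point or a joint stands for the part that bears it (a point fixed in the world has none). Each returns a list of dicts, best first, with "score" (0 to 1); they miss things now and then, are a little off and sometimes report something else, mostly with a low value. They report only what shows in the picture. A call takes as long as a camera call.
- r.cut_out(name, camera): "region" (400x640 bool, what is visible of it) and "extent" ([left, top, right, bottom] in pixels, round what is visible of it).
The state is a dict: "time": time; "joint_positions": joint angles; "joint_vel": joint speeds; "joint_torque": joint torques, N m; "ee_pos": TCP position; "eef_rot": TCP orientation; "ft_force": force on the tool from outside, world axes, zero at the start; "torque": the same for the moment, N m; "width": finger opening in m.
Only numpy, scipy, OpenCV 4.12 (cv2) and the standard library are available. Lean on these libraries where they do the work, as an engineer would, in place of code of your own. Each camera call takes 0.05 s, during which the arm holds its last target. There are 200 camera calls.

## Working session

There is one attempt and no reset: what is moved stays moved. The work goes in short steps, Python scripts to look and compute and a shell command to move; the robot and the scene stay as the last step left them, time stands still between calls to the robot, and variables do not carry over. Pictures are saved under pics/ and viewed, on a budget of 10 in all, crops included, one or two more only if the job needs it, and the job is handed in when it is done.

```bash
mkdir -p pics
python3 - <<'E'
from bench import r
import cv2,numpy as np
s=r.read_state();print(s)
print(r.tcp_to_grasp)
a=r.camera("top");b=r.camera("side")
cv2.imwrite("pics/top0.png",a[...,::-1]);cv2.imwrite("pics/side0.png",b[...,::-1])
for c in("top","side","wrist"):
    print(c,{k:np.round(v,4).tolist() for k,v in r.camera_model(c).items()})
E
```

```text
{'time': 0.0, 'joint_positions': array([ 1.16044209,  0.3328181 , -0.06471174,  1.46095506,  0.02159573,
        1.34989117, -0.08853161]), 'joint_vel': array([-0.00059959,  0.00045165, -0.00103835, -0.00105712,  0.00027345,
       -0.00169   ,  0.00069329]), 'joint_torque': array([-1.41208998e-04, -6.23251605e+01,  2.43468879e-02, -3.89882863e+01,
       -6.13760110e-02,  3.98731674e-02,  2.01429139e-04]), 'ee_pos': array([ 0.23617367, -0.57823831,  0.22178098]), 'eef_rot': array([ 9.81264412e-01,  1.92664682e-01, -1.60671835e-04, -6.69120149e-04]), 'ft_force': array([ 0.13096317, -0.25958397, -0.07112143]), 'torque': array([-0.00043901, -0.01063229, -0.0269608 ]), 'width': 0.08720019381435395}
0.0187
top {'fx': 441.1283, 'fy': 441.1283, 'cx': 318.12, 'cy': 194.4541, 'world_from_camera': [[-0.0176, 0.9953, -0.0952, 0.3773], [-0.9998, -0.0167, 0.0107, -0.0102], [0.0091, 0.0954, 0.9954, 1.4524], [0.0, 0.0, 0.0, 1.0]]}
side {'fx': 493.1901, 'fy': 493.1901, 'cx': 322.5093, 'cy': 202.9151, 'world_from_camera': [[-0.968, 0.1268, -0.2167, 0.2228], [-0.2503, -0.5539, 0.794, 1.0666], [-0.0193, 0.8228, 0.5679, 0.8946], [0.0, 0.0, 0.0, 1.0]]}
wrist {'fx': 324.7264, 'fy': 324.7264, 'cx': 319.1414, 'cy': 198.3881, 'mount': [[-0.0001, 0.9522, 0.3056, 0.0848], [1.0, -0.0, 0.0005, 0.0008], [0.0005, 0.3056, -0.9522, -0.1627], [0.0, 0.0, 0.0, 1.0]]}
```

View pics/top0.png

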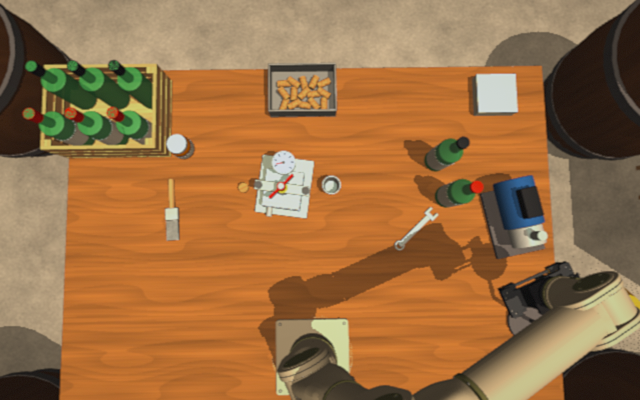

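View pics/side0.png

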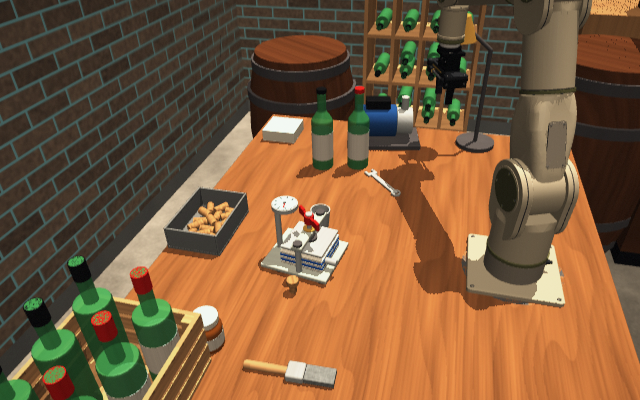

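The top view shows the filter around (285,187), with the gauge at (284,160) towards +x. The red wings run from (268,195) to (293,178), the stopper is at (243,187) and the cup at (331,185). The side view agrees, and the gauge is on the far side from the robot.

```bash
cat > h.py <<'E'
from bench import r
import cv2,numpy as np
from scipy.spatial.transform import Rotation as R
def T(name):
    m=r.camera_model(name)
    if name!="wrist": return m,np.array(m["world_from_camera"])
    s=r.read_state();W=np.eye(4);W[:3,:3]=R.from_quat(s["eef_rot"]).as_matrix();W[:3,3]=s["ee_pos"]
    return m,W@np.array(m["mount"])
def ray(uv,z,name,mt=None):
    m,W=mt or T(name)
    uv=np.atleast_2d(uv).astype(float)
    d=np.c_[(uv[:,0]-m["cx"])/m["fx"],-(uv[:,1]-m["cy"])/m["fy"],-np.ones(len(uv))]@W[:3,:3].T
    o=W[:3,3];return o+d*((z-o[2])/d[:,2])[:,None]
def proj(p,name,mt=None):
    m,W=mt or T(name)
    c=(np.atleast_2d(p)-W[:3,3])@W[:3,:3]
    return np.c_[m["cx"]+m["fx"]*c[:,0]/-c[:,2],m["cy"]-m["fy"]*c[:,1]/-c[:,2]]
def px(reg): v,u=np.nonzero(reg);return np.c_[u,v]
E
python3 - <<'E'
from h import *
r.camera("top")
for n,z in(("gauge_face",.172),("wingscrew",.14),("filter",.03),("cup",.06),("stopper",.042),("bottle_a",.2)):
    for d in r.cut_out(n,"top")[:2]:
        p=px(d["region"]);q=ray(p,z,"top")
        c=np.array(cv2.minEnclosingCircle(p.astype(np.float32))[0])
        print(n,round(d["score"],2),d["extent"],len(p),q.mean(0).round(4),ray(c,z,"top").round(4))
        if n=="wingscrew":
            w=q[:,:2]-q[:,:2].mean(0);print(np.linalg.svd(w,full_matrices=False)[2][0])
        if n=="filter": print(ray(cv2.boxPoints(cv2.minAreaRect(p.astype(np.int32))),.02,"top").round(3))
E
```

```text
gauge_face 0.86 [272.8, 151.0, 297.3, 175.2] 425 [0.5958 0.0757 0.172 ] [[0.5962 0.0759 0.172 ]]
wingscrew 0.66 [269.6, 173.7, 294.8, 201.1] 111 [0.5285 0.0875 0.14  ] [[0.5301 0.0863 0.14  ]]
[-0.68871097  0.72503599]
wingscrew 0.42 [273.4, 147.7, 296.1, 177.5] 499 [0.6009 0.0776 0.14  ] [[0.6007 0.0782 0.14  ]]
[-0.99830102 -0.05826727]
filter 0.6 [255.8, 151.5, 316.0, 217.9] 3111 [0.545  0.0836 0.03  ] [[0.5423 0.082  0.03  ]]
[[ 0.457  0.19   0.02 ]
 [ 0.672  0.162  0.02 ]
 [ 0.646 -0.017  0.02 ]
 [ 0.432  0.013  0.02 ]]
cup 0.56 [323.0, 174.7, 341.6, 190.4] 251 [ 0.5426 -0.0694  0.06  ] [[ 0.5423 -0.069   0.06  ]]
stopper 0.56 [237.5, 183.7, 249.6, 192.8] 70 [0.5395 0.214  0.042 ] [[0.5393 0.2142 0.042 ]]
bottle_a 0.87 [436.9, 182.3, 483.7, 207.9] 922 [ 0.496  -0.4228  0.2   ] [[ 0.4974 -0.4269  0.2   ]]
bottle_a 0.58 [426.0, 136.3, 470.4, 170.1] 971 [ 0.6102 -0.395   0.2   ] [[ 0.6139 -0.3978  0.2   ]]
```

```bash
python3 -m inch '[{"offset":[0,0,-0.05],"turn":[0,0,0],"fingers":0},{"offset":[0,0,-0.05],"turn":[0,0,-7],"fingers":0},{"offset":[0,0,-0.05],"turn":[0,0,-7],"fingers":0},{"offset":[0,0,0],"turn":[0,0,-7],"fingers":0}]' 40
python3 -m inch '[{"offset":[0.046,-0.022,0],"turn":[0,0,0],"fingers":0},{"offset":[0.046,-0.022,0],"turn":[0,0,0],"fingers":0},{"offset":[0.046,-0.022,0],"turn":[0,0,0],"fingers":0},{"offset":[0.046,-0.022,0],"turn":[0,0,0],"fingers":0}]'
```

```text
time: 0.95
ee_pos: [0.2362, -0.578, 0.3766]
eef_rot: [0.928, 0.373, -0.0, -0.001]
ft_force: [0.0, -0.3, -0.5]
width: 0.0545
time: 1.45
ee_pos: [0.3078, -0.3848, 0.3757]
eef_rot: [0.929, 0.371, -0.0, -0.001]
ft_force: [1.5, -0.7, 0.7]
width: 0.0151
```

```bash
python3 -m inch '[{"offset":[0.046,-0.022,0],"turn":[0,0,0],"fingers":0},{"offset":[0.046,-0.022,0],"turn":[0,0,0],"fingers":0},{"offset":[0.046,-0.022,0],"turn":[0,0,0],"fingers":0},{"offset":[0.046,-0.022,0],"turn":[0,0,0],"fingers":0},{"offset":[0.046,-0.022,0],"turn":[0,0,0],"fingers":0}]'
python3 -m inch '[{"offset":[0.046,-0.022,0],"turn":[0,0,0],"fingers":0},{"offset":[0.046,-0.022,0],"turn":[0,0,0],"fingers":0},{"offset":[0.046,-0.022,0.02],"turn":[0,0,0],"fingers":0},{"offset":[0.046,-0.022,0.03],"turn":[0,0,0],"fingers":0},{"offset":[0.02,-0.01,0.03],"turn":[0,0,0],"fingers":0}]'
python3 -m inch '[{"offset":[0,0,0],"turn":[0,0,0],"fingers":0}]'
python3 - <<'E'
from h import *
mt=T("wrist");a=r.camera("wrist");cv2.imwrite("pics/w1.png",a[...,::-1])
for n,z in(("gauge_face",.172),("wingscrew",.141)):
    for d in r.cut_out(n,"wrist")[:2]:
        p=px(d["region"]);q=ray(p,z,"wrist",mt)
        c=np.array(cv2.minEnclosingCircle(p.astype(np.float32))[0])
        print(n,round(d["score"],2),d["extent"],len(p),q.mean(0).round(4),ray(c,z,"wrist",mt).round(4))
        w=q[:,:2]-q[:,:2].mean(0);v=np.linalg.svd(w,full_matrices=False)[2][0];print(np.degrees(np.arctan2(v[1],v[0])))
E
```

```text
time: 2.08
ee_pos: [0.4003, -0.1378, 0.3766]
eef_rot: [0.929, 0.371, -0.0, 0.001]
ft_force: [0.9, -0.7, -1.0]
width: 0.0002
time: 2.7
ee_pos: [0.4835, 0.0834, 0.2974]
eef_rot: [0.928, 0.372, 0.003, 0.004]
ft_force: [0.7, -0.9, 0.3]
width: 0.0006
time: 2.82
ee_pos: [0.4825, 0.0848, 0.2957]
eef_rot: [0.927, 0.374, 0.002, 0.003]
ft_force: [0.1, -1.0, 0.0]
width: 0.0009
gauge_face 0.76 [377.4, 62.4, 461.5, 148.7] 5570 [0.5973 0.0764 0.172 ] [[0.5976 0.0771 0.172 ]]
-45.475257549855804
wingscrew 0.97 [301.1, 134.9, 406.8, 166.9] 1552 [0.5303 0.0842 0.141 ] [[0.5299 0.0827 0.141 ]]
133.6858008627728
```

View pics/w1.png

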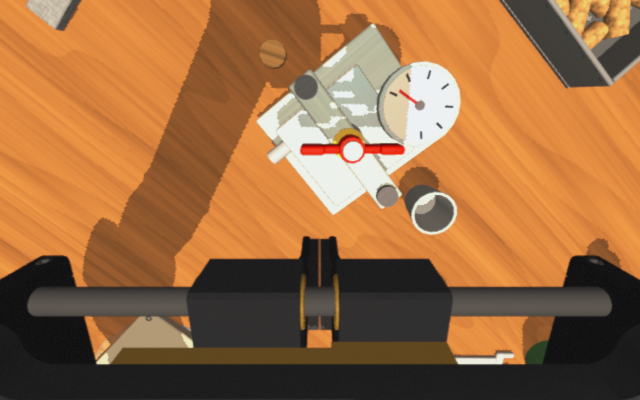

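The wrist view shows the screw button at (352,151) and the wings lying horizontal from (301,150) to (405,150), parallel to tool y. The gauge is at (420,103), and the shut fingertips are at about (320,240).

```bash
cat >> h.py <<'E'
A=np.array([.5302,.0844])
def rep(wing=None,A=A):
    s=r.read_state();M=R.from_quat(s["eef_rot"]).as_matrix()
    d=M.T@(np.r_[A,s["ee_pos"][2]]-s["ee_pos"]);al=np.degrees(np.arctan2(M[1,0],M[0,0]))
    f=np.degrees(np.arctan2(*(s["ee_pos"][:2]-A)[::-1]))+7
    print("t",round(s["time"],2),"axis in tool mm",(d*1e3).round(1),"z",s["ee_pos"][2].round(4),"tool-x ang",al.round(1),"finger ang in filter",f.round(1),"tilt",(M[2,:2]).round(3),"j7",s["joint_positions"][6].round(2),"F",s["ft_force"].round(1),s["width"].round(4))
E
python3 - <<'E'
from h import *
rep()
mt=T("wrist")
print(ray([352,151],.155,"wrist",mt), ray([[301,150],[405,150]],.141,"wrist",mt))
s=r.read_state();print(proj(s["ee_pos"],"wrist",mt))
E
```

```text
Traceback (most recent call last):
  File "h.py", line 24, in rep
    print("t",round(s["time"],2),"axis in tool mm",(d*1e3).round(1),"z",s["ee_pos"][2].round(4),"tool-x ang",al.round(1),"finger ang in filter",f.round(1),"tilt",(M[2,:2]).round(3),"j7",s["joint_positions"][6].round(2),"F",s["ft_force"].round(1),s["width"].round(4))
                                                                                                                                                                                                                                                      ^^^^^^^^^^^^^^^^
AttributeError: 'float' object has no attribute 'round'
```

```bash
sed -i 's/s\["width"\].round(4)/round(s["width"],4)/' h.py
python3 - <<'E'
from h import *
rep()
mt=T("wrist")
print(ray([352,151],.155,"wrist",mt), ray([[301,150],[405,150]],.141,"wrist",mt))
s=r.read_state();print(proj(s["ee_pos"],"wrist",mt))
E
```

```text
t 2.98 axis in tool mm [34.9 30.7  0.5] z 0.2984 tool-x ang 43.7 finger ang in filter -170.7 tilt [0.004 0.01 ] j7 -1.1 F [ 1.1 -0.1  0.3] 0.0006
[[0.53126033 0.08186378 0.155     ]] [[0.49662595 0.11642182 0.141     ]
 [0.56761495 0.04176324 0.141     ]]
[[317.76638556 253.67799696]]
```

```bash
sed -i 's/^A=.*/A=np.array([.531,.083])/' h.py
python3 -m inch '[{"offset":[0.008,-0.003,0.04],"turn":[0,0,0],"fingers":0},{"offset":[0,0,0.045],"turn":[0,0,0],"fingers":0},{"offset":[0,0,0.04],"turn":[0,0,0],"fingers":0},{"offset":[0,0,0.03],"turn":[0,0,0],"fingers":0},{"offset":[0,0,0],"turn":[0,0,0],"fingers":0}]'
python3 -c "from h import *;rep()"
```

```text
time: 3.6
ee_pos: [0.4943, 0.082, 0.1461]
eef_rot: [0.931, 0.366, 0.008, 0.008]
ft_force: [-0.2, -0.3, 0.1]
width: 0.0004
t 3.6 axis in tool mm [27.5 24.3  0.8] z 0.1461 tool-x ang 42.9 finger ang in filter -171.5 tilt [0.01  0.021] j7 -1.21 F [-0.2 -0.3  0.1] 0.0004
```

```bash
python3 -m inch '[{"offset":[0,-0.01,0.009],"turn":[1.2,-0.6,0],"fingers":0},{"offset":[0,0,0.009],"turn":[0,0,0],"fingers":0},{"offset":[0,0,0],"turn":[0,0,0],"fingers":0}]'
python3 -c "from h import *;rep()"
```

```text
time: 3.98
ee_pos: [0.4896, 0.0889, 0.1307]
eef_rot: [0.931, 0.365, 0.001, 0.001]
ft_force: [0.1, -0.4, -0.1]
width: 0.0004
t 3.98 axis in tool mm [26.4 32.5  0.1] z 0.1307 tool-x ang 42.8 finger ang in filter 178.9 tilt [0.002 0.002] j7 -1.24 F [ 0.1 -0.4 -0.1] 0.0004
```

```bash
python3 -m inch '[{"offset":[0.006,-0.002,0.002],"turn":[0,0,0],"fingers":0},{"offset":[0.006,0,0],"turn":[0,0,0],"fingers":0},{"offset":[0.006,-0.002,0],"turn":[0,0,10],"fingers":0},{"offset":[0.006,-0.002,0],"turn":[0,0,10],"fingers":0}]'
python3 - <<'E'
from h import *
rep()
a=r.camera("wrist");cv2.imwrite("pics/w2.png",a[...,::-1])
E
```

```text
time: 4.47
ee_pos: [0.5046, 0.1091, 0.1289]
eef_rot: [0.981, 0.193, 0.001, 0.001]
ft_force: [-0.9, -2.2, -1.1]
width: 0.0004
t 4.47 axis in tool mm [14.5 34.1  0.1] z 0.1289 tool-x ang 22.2 finger ang in filter 142.3 tilt [0.001 0.003] j7 -1.64 F [-0.9 -2.2 -1.1] 0.0004
```

View pics/w2.png

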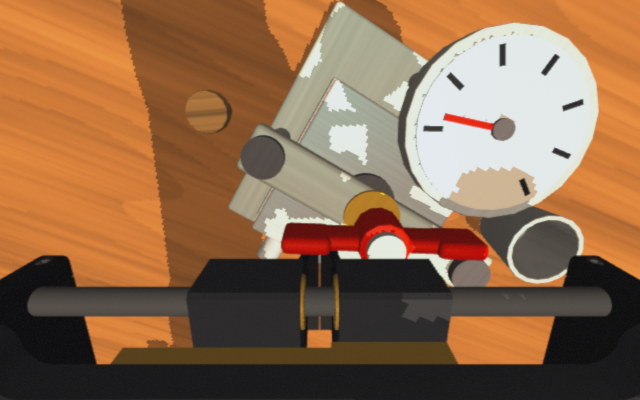

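The wings are against the fingertips, and the button at (387,246) is where I expected it. The gauge is well clear, so I'll carry on with the stroke.

```bash
python3 -m inch '[{"offset":[0.006,-0.002,0],"turn":[0,0,10],"fingers":0},{"offset":[0.006,-0.002,0],"turn":[0,0,10],"fingers":0},{"offset":[0.006,-0.002,0],"turn":[0,0,10],"fingers":0},{"offset":[0.006,-0.002,0],"turn":[0,0,10],"fingers":0}]'
python3 - <<'E'
from h import *
rep()
mt=T("wrist");a=r.camera("wrist")
for d in r.cut_out("wingscrew","wrist")[:1]:
    p=px(d["region"]);q=ray(p,.139,"wrist",mt)
    w=q[:,:2]-q[:,:2].mean(0);v=np.linalg.svd(w,full_matrices=False)[2][0];print(d["score"],q.mean(0),np.degrees(np.arctan2(v[1],v[0])))
E
```

```text
time: 5.03
ee_pos: [0.5266, 0.1196, 0.128]
eef_rot: [0.987, -0.162, -0.001, 0.002]
ft_force: [-2.8, -1.5, 0.8]
width: 0.0006
t 5.03 axis in tool mm [15.9 33.2  0.2] z 0.128 tool-x ang -18.7 finger ang in filter 103.9 tilt [-0.001  0.005] j7 -2.36 F [-2.8 -1.5  0.8] 0.0006
0.86 [0.52973808 0.08419242 0.139     ] 67.54289180562793
```

```bash
python3 -m inch '[{"offset":[-0.011,0,-0.005],"turn":[0,0,0],"fingers":0},{"offset":[0,0,-0.045],"turn":[0,0,0],"fingers":0},{"offset":[-0.006,0.0055,0],"turn":[0,0,-10.5],"fingers":0},{"offset":[-0.006,0.0055,0],"turn":[0,0,-10.5],"fingers":0},{"offset":[-0.006,0.0055,0],"turn":[0,0,-10.5],"fingers":0}]'
python3 -m inch '[{"offset":[-0.006,0.0055,0],"turn":[0,0,-10.5],"fingers":0},{"offset":[-0.006,0.0055,0],"turn":[0,0,-10.5],"fingers":0},{"offset":[-0.006,0.0055,0],"turn":[0,0,-10.5],"fingers":0},{"offset":[-0.006,0.0055,0],"turn":[0,0,-10.5],"fingers":0},{"offset":[-0.006,0.0055,0],"turn":[0,0,-10.5],"fingers":0}]'
python3 -c "from h import *;rep()"
```

```text
time: 5.75
ee_pos: [0.4941, 0.113, 0.1819]
eef_rot: [0.992, 0.128, 0.001, 0.001]
ft_force: [0.1, 0.1, 0.9]
width: 0.0004
time: 6.38
ee_pos: [0.4834, 0.0766, 0.1846]
eef_rot: [0.827, 0.562, 0.001, 0.004]
ft_force: [0.4, 0.1, -0.5]
width: 0.0006
t 6.38 axis in tool mm [23.4 41.9  0.3] z 0.1846 tool-x ang 68.4 finger ang in filter -165.4 tilt [-0.002  0.008] j7 -0.71 F [ 0.4  0.1 -0.5] 0.0006
```

```bash
python3 -m inch '[{"offset":[-0.007,0.006,0],"turn":[0,0,-10.5],"fingers":0},{"offset":[-0.007,0.006,0],"turn":[0,0,-10.5],"fingers":0},{"offset":[-0.007,0.006,0],"turn":[0,0,-10.5],"fingers":0},{"offset":[-0.007,0.006,0],"turn":[0,0,-10.5],"fingers":0}]'
python3 -m inch '[{"offset":[-0.007,0.006,0],"turn":[0,0,-10.5],"fingers":0},{"offset":[-0.007,0.006,0],"turn":[0.4,0,-10.5],"fingers":0},{"offset":[-0.007,0.006,0],"turn":[0,0,-10.5],"fingers":0},{"offset":[-0.007,0.006,0],"turn":[0,0,-10.5],"fingers":0},{"offset":[-0.003,0.002,0],"turn":[0,0,-5],"fingers":0}]'
python3 -c "from h import *;rep()"
```

```text
time: 6.88
ee_pos: [0.5027, 0.0485, 0.187]
eef_rot: [0.564, 0.826, 0.0, 0.006]
ft_force: [0.4, -0.1, 0.1]
width: 0.0006
time: 7.5
ee_pos: [0.541, 0.0439, 0.1902]
eef_rot: [0.175, 0.985, -0.005, 0.006]
ft_force: [0.6, -0.1, -0.0]
width: 0.0003
t 7.5 axis in tool mm [22.8 33.3 -0.6] z 0.1902 tool-x ang 159.9 finger ang in filter -68.7 tilt [-0.014 -0.008] j7 0.85 F [ 0.6 -0.1 -0. ] 0.0003
```

```bash
python3 -m inch '[{"offset":[0,-0.001,0.02],"turn":[-0.5,0.8,2],"fingers":0},{"offset":[-0.002,-0.001,0.02],"turn":[0,0,0],"fingers":0},{"offset":[0,0,0.02],"turn":[0,0,0],"fingers":0},{"offset":[0,0,0],"turn":[0,0,0],"fingers":0}]'
python3 -c "from h import *;rep()"
```

```text
time: 8.0
ee_pos: [0.5404, 0.0412, 0.1256]
eef_rot: [0.191, 0.982, 0.0, -0.001]
ft_force: [-0.4, 1.3, 0.6]
width: 0.0005
t 8.0 axis in tool mm [24.4 35.2  0.1] z 0.1256 tool-x ang 158.0 finger ang in filter -70.3 tilt [0.002 0.   ] j7 0.79 F [-0.4  1.3  0.6] 0.0005
```

```bash
python3 -m inch '[{"offset":[0.006,0,0],"turn":[0,0,0],"fingers":0},{"offset":[0.005,0,0],"turn":[0,0,2],"fingers":0},{"offset":[0.006,-0.002,0],"turn":[0,0,10],"fingers":0},{"offset":[0.006,-0.002,0],"turn":[0,0,10],"fingers":0},{"offset":[0.006,-0.002,0],"turn":[0,0,10],"fingers":0}]'
python3 -c "from h import *;rep()"
python3 -m inch '[{"offset":[0.006,-0.002,0],"turn":[0,0,10],"fingers":0},{"offset":[0.006,-0.002,0],"turn":[0,0,10],"fingers":0},{"offset":[0.006,-0.002,0],"turn":[0,0,10],"fingers":0},{"offset":[0.006,-0.002,0],"turn":[0,0,10],"fingers":0}]'
python3 -c "from h import *;rep()"
```

```text
time: 8.62
ee_pos: [0.5116, 0.0507, 0.1277]
eef_rot: [0.464, 0.886, 0.0, 0.001]
ft_force: [0.4, -1.3, -1.2]
width: 0.0002
t 8.62 axis in tool mm [15.5 34.4  0. ] z 0.1277 tool-x ang 124.7 finger ang in filter -114.0 tilt [-0.001  0.002] j7 0.24 F [ 0.4 -1.3 -1.2] 0.0002
time: 9.12
ee_pos: [0.4954, 0.0694, 0.1297]
eef_rot: [0.75, 0.662, 0.001, 0.003]
ft_force: [-0.1, -0.8, -0.8]
width: 0.0
t 9.12 axis in tool mm [17.9 33.6  0.1] z 0.1297 tool-x ang 82.9 finger ang in filter -152.1 tilt [-0.003  0.006] j7 -0.49 F [-0.1 -0.8 -0.8] 0.0
```

```bash
python3 -m inch '[{"offset":[0.008,-0.002,0.001],"turn":[0,0,8],"fingers":0},{"offset":[0.008,-0.002,0.001],"turn":[0.3,0,9],"fingers":0},{"offset":[0.007,-0.002,0],"turn":[0,0,10],"fingers":0},{"offset":[0.007,-0.002,0],"turn":[0,0,10],"fingers":0},{"offset":[0.007,-0.002,0],"turn":[0,0,10],"fingers":0}]'
python3 -c "from h import *;rep()"
python3 -m inch '[{"offset":[0.006,-0.002,0],"turn":[0,0,10],"fingers":0},{"offset":[0.006,-0.002,0],"turn":[0,0,10],"fingers":0}]'
python3 - <<'E'
from h import *
rep()
mt=T("wrist");a=r.camera("wrist");cv2.imwrite("pics/w3.png",a[...,::-1])
for d in r.cut_out("wingscrew","wrist")[:1]:
    p=px(d["region"]);q=ray(p,.137,"wrist",mt)
    w=q[:,:2]-q[:,:2].mean(0);v=np.linalg.svd(w,full_matrices=False)[2][0];print(d["score"],q.mean(0),np.degrees(np.arctan2(v[1],v[0])))
E
```

```text
time: 9.75
ee_pos: [0.4998, 0.1055, 0.1297]
eef_rot: [0.957, 0.291, -0.0, 0.004]
ft_force: [-0.4, -3.0, -1.3]
width: 0.0003
t 9.75 axis in tool mm [13.4 36.   0.2] z 0.1297 tool-x ang 33.8 finger ang in filter 151.2 tilt [-0.002  0.007] j7 -1.41 F [-0.4 -3.  -1.3] 0.0003
time: 10.0
ee_pos: [0.5072, 0.1147, 0.1301]
eef_rot: [0.994, 0.113, 0.0, 0.004]
ft_force: [-0.8, -1.4, -1.1]
width: 0.0006
t 10.0 axis in tool mm [16.1 36.2  0.3] z 0.1301 tool-x ang 12.9 finger ang in filter 133.9 tilt [-0.001  0.009] j7 -1.79 F [-0.8 -1.4 -1.1] 0.0006
0.56 [0.53010455 0.0839603  0.137     ] -78.54172113207065
```

View pics/w3.png

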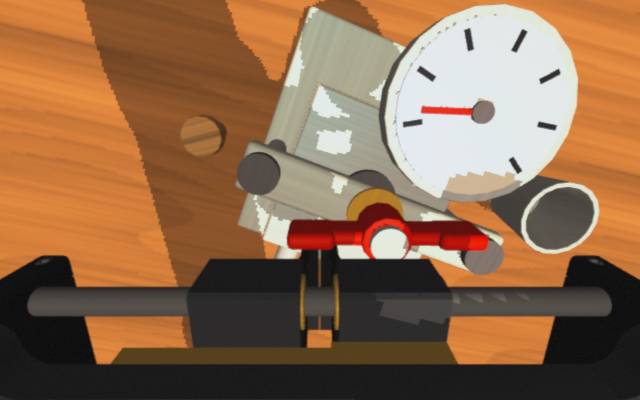

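The wings follow the fingers: they lie horizontal at rows 235–245, which puts the wing at about 102° in world. The gauge and the cup are clear.

```bash
python3 -m inch '[{"offset":[0.007,-0.001,0.001],"turn":[0.5,0,10],"fingers":0},{"offset":[0.007,-0.001,0.001],"turn":[0,0,10],"fingers":0},{"offset":[0.006,-0.001,0],"turn":[0,0,10],"fingers":0},{"offset":[0.003,-0.001,0],"turn":[0,0,2],"fingers":0}]'
python3 - <<'E'
from h import *
rep()
mt=T("wrist");a=r.camera("wrist")
for d in r.cut_out("wingscrew","wrist")[:1]:
    p=px(d["region"]);q=ray(p,.137,"wrist",mt)
    w=q[:,:2]-q[:,:2].mean(0);v=np.linalg.svd(w,full_matrices=False)[2][0];print(d["score"],q.mean(0),np.degrees(np.arctan2(v[1],v[0])))
E
```

```text
time: 10.6
ee_pos: [0.5288, 0.1212, 0.1297]
eef_rot: [0.987, -0.162, 0.0, -0.001]
ft_force: [-1.6, -1.3, -1.1]
width: 0.0009
t 10.6 axis in tool mm [14.3 35.5 -0.1] z 0.1297 tool-x ang -18.7 finger ang in filter 100.2 tilt [-0.    -0.002] j7 -2.33 F [-1.6 -1.3 -1.1] 0.0009
0.74 [0.53040859 0.08389192 0.137     ] -116.60106399576122
```

```bash
python3 -m inch '[{"offset":[-0.012,0,-0.005],"turn":[0,0,0],"fingers":0},{"offset":[0,0,-0.045],"turn":[0,0,0],"fingers":0},{"offset":[-0.006,0.006,0],"turn":[0,0,-10.5],"fingers":0},{"offset":[-0.006,0.006,0],"turn":[0,0,-10.5],"fingers":0},{"offset":[-0.006,0.006,0],"turn":[0,0,-10.5],"fingers":0}]'
python3 -m inch '[{"offset":[-0.007,0.006,0],"turn":[0,0,-10.5],"fingers":0},{"offset":[-0.007,0.006,0],"turn":[0,0,-10.5],"fingers":0},{"offset":[-0.007,0.006,0],"turn":[0,0,-10.5],"fingers":0},{"offset":[-0.007,0.006,0],"turn":[0,0,-10.5],"fingers":0},{"offset":[-0.007,0.006,0],"turn":[0,0,-10.5],"fingers":0}]'
python3 -c "from h import *;rep()"
```

```text
time: 11.32
ee_pos: [0.4952, 0.1116, 0.1841]
eef_rot: [0.992, 0.125, 0.003, -0.001]
ft_force: [0.6, 0.4, 0.2]
width: 0.0002
time: 11.95
ee_pos: [0.4819, 0.0694, 0.1871]
eef_rot: [0.829, 0.56, 0.006, 0.003]
ft_force: [0.3, 0.2, 0.2]
width: 0.0004
t 11.95 axis in tool mm [31.  40.4  0.6] z 0.1871 tool-x ang 68.1 finger ang in filter -157.5 tilt [0.006 0.011] j7 -0.66 F [0.3 0.2 0.2] 0.0004
```

```bash
python3 -m inch '[{"offset":[-0.006,0.006,0],"turn":[0.5,-0.3,-10.5],"fingers":0},{"offset":[-0.006,0.006,0],"turn":[0,0,-10.5],"fingers":0},{"offset":[-0.006,0.006,0],"turn":[0,0,-10.5],"fingers":0},{"offset":[-0.006,0.006,0],"turn":[0,0,-10.5],"fingers":0}]'
python3 -m inch '[{"offset":[-0.006,0.006,0],"turn":[0,0,-10.5],"fingers":0},{"offset":[-0.006,0.006,0],"turn":[0,0.5,-10.5],"fingers":0},{"offset":[-0.006,0.006,0],"turn":[0,0,-10.5],"fingers":0},{"offset":[-0.006,0.006,0],"turn":[0,0,-10.5],"fingers":0}]'
python3 -c "from h import *;rep()"
```

```text
time: 12.45
ee_pos: [0.5017, 0.044, 0.1898]
eef_rot: [0.566, 0.824, 0.001, 0.004]
ft_force: [0.2, 1.0, -0.2]
width: 0.0005
time: 12.95
ee_pos: [0.5341, 0.0405, 0.1928]
eef_rot: [0.225, 0.974, 0.002, 0.004]
ft_force: [-0.1, 0.1, -0.1]
width: 0.0004
t 12.95 axis in tool mm [21.4 36.9  0. ] z 0.1928 tool-x ang 154.0 finger ang in filter -78.9 tilt [-0.006  0.005] j7 0.83 F [-0.1  0.1 -0.1] 0.0004
```

```bash
python3 -m inch '[{"offset":[-0.003,0.001,0.021],"turn":[0.3,0.3,0],"fingers":0},{"offset":[-0.001,0,0.021],"turn":[0,0,0],"fingers":0},{"offset":[0,0,0.021],"turn":[0,0,0],"fingers":0},{"offset":[0,0,0],"turn":[0,0,0],"fingers":0}]'
python3 -c "from h import *;rep()"
```

```text
time: 13.45
ee_pos: [0.5366, 0.0405, 0.1264]
eef_rot: [0.226, 0.974, -0.001, 0.0]
ft_force: [-0.3, 0.5, 0.3]
width: 0.0006
t 13.45 axis in tool mm [23.8 35.7 -0.1] z 0.1264 tool-x ang 153.8 finger ang in filter -75.6 tilt [-0.001 -0.001] j7 0.78 F [-0.3  0.5  0.3] 0.0006
```

```bash
python3 -m inch '[{"offset":[0.006,0,0],"turn":[0,0,0],"fingers":0},{"offset":[0.005,0,0],"turn":[0,0,2],"fingers":0},{"offset":[0.006,-0.002,0],"turn":[0,0,10],"fingers":0},{"offset":[0.006,-0.002,0],"turn":[0,0,10],"fingers":0},{"offset":[0.007,-0.002,0],"turn":[0,0,10],"fingers":0}]'
python3 -m inch '[{"offset":[0.007,-0.002,0],"turn":[0,0,10],"fingers":0},{"offset":[0.007,-0.002,0],"turn":[0,0,10],"fingers":0},{"offset":[0.007,-0.002,0],"turn":[0,0,10],"fingers":0},{"offset":[0.007,-0.002,0],"turn":[0,0,10],"fingers":0}]'
python3 -c "from h import *;rep()"
```

```text
time: 14.08
ee_pos: [0.508, 0.0527, 0.1292]
eef_rot: [0.497, 0.868, -0.0, 0.003]
ft_force: [0.9, -1.4, -1.2]
width: 0.0004
time: 14.58
ee_pos: [0.4925, 0.0767, 0.1315]
eef_rot: [0.774, 0.633, 0.002, 0.005]
ft_force: [0.5, -1.2, -0.7]
width: 0.0006
t 14.57 axis in tool mm [13.8 36.5  0.3] z 0.1315 tool-x ang 78.5 finger ang in filter -163.7 tilt [-0.004  0.011] j7 -0.55 F [ 0.5 -1.2 -0.7] 0.0006
```

```bash
python3 -m inch '[{"offset":[0.006,-0.002,0.002],"turn":[0.6,0,10],"fingers":0},{"offset":[0.006,-0.002,0.002],"turn":[0,0,10],"fingers":0},{"offset":[0.006,-0.002,0.001],"turn":[0,0,10],"fingers":0},{"offset":[0.006,-0.002,0.001],"turn":[0,0,10],"fingers":0}]'
python3 -c "from h import *;rep()"
python3 -m inch '[{"offset":[0.003,-0.001,0],"turn":[0,0,5],"fingers":0},{"offset":[0.003,-0.001,0],"turn":[0,0,5],"fingers":0}]'
python3 - <<'E'
from h import *
rep()
mt=T("wrist");a=r.camera("wrist")
for d in r.cut_out("wingscrew","wrist")[:1]:
    p=px(d["region"]);q=ray(p,.134,"wrist",mt)
    w=q[:,:2]-q[:,:2].mean(0);v=np.linalg.svd(w,full_matrices=False)[2][0];print(d["score"],q.mean(0),np.degrees(np.arctan2(v[1],v[0])))
E
```

```text
time: 15.08
ee_pos: [0.4955, 0.1021, 0.1283]
eef_rot: [0.949, 0.315, 0.0, 0.003]
ft_force: [-0.9, -0.5, 0.5]
width: 0.0005
t 15.07 axis in tool mm [17.  36.5  0.2] z 0.1283 tool-x ang 36.8 finger ang in filter 158.7 tilt [-0.001  0.006] j7 -1.32 F [-0.9 -0.5  0.5] 0.0005
time: 15.32
ee_pos: [0.4987, 0.1078, 0.1293]
eef_rot: [0.974, 0.226, 0.001, 0.003]
ft_force: [-0.6, -1.1, -1.1]
width: 0.0008
t 15.32 axis in tool mm [18.1 36.5  0.2] z 0.1293 tool-x ang 26.2 finger ang in filter 149.5 tilt [0.    0.007] j7 -1.52 F [-0.6 -1.1 -1.1] 0.0008
0.84 [0.53049888 0.08351207 0.134     ] 118.50980657832393
```

```bash
for i in 1; do python3 -m inch '[{"offset":[0.004,-0.001,0],"turn":[0,0,3],"fingers":0},{"offset":[0.004,-0.001,0],"turn":[0,0,3],"fingers":0}]'; done
python3 -m inch '[{"offset":[0.003,-0.001,0],"turn":[0,0,3],"fingers":0},{"offset":[0.003,-0.001,0],"turn":[0,0,3],"fingers":0}]'
python3 -c "from h import *;rep()"
```

```text
time: 15.68
ee_pos: [0.5046, 0.1129, 0.1299]
eef_rot: [0.984, 0.176, 0.001, 0.003]
ft_force: [-1.7, -1.7, -1.7]
width: 0.0008
time: 15.92
ee_pos: [0.5075, 0.1155, 0.1298]
eef_rot: [0.992, 0.124, -0.001, 0.004]
ft_force: [-11.1, -4.9, 5.4]
width: 0.0004
t 15.93 axis in tool mm [14.8 37.3  0.3] z 0.1298 tool-x ang 14.2 finger ang in filter 132.9 tilt [-0.002  0.008] j7 -1.74 F [-11.1  -4.9   5.4] 0.0004
```

```bash
python3 - <<'E'
from h import *
mt=T("wrist");a=r.camera("wrist")
for d in r.cut_out("wingscrew","wrist")[:1]:
    p=px(d["region"]);q=ray(p,.133,"wrist",mt)
    w=q[:,:2]-q[:,:2].mean(0);v=np.linalg.svd(w,full_matrices=False)[2][0];print(d["score"],q.mean(0),np.degrees(np.arctan2(v[1],v[0])))
E
python3 -m inch '[{"offset":[0.001,0,0],"turn":[0,0,0],"fingers":0}]'
python3 -c "from h import *;rep()"
```

```text
0.94 [0.53010522 0.08357543 0.133     ] -79.04388905154092
time: 16.15
ee_pos: [0.5071, 0.1153, 0.13]
eef_rot: [0.992, 0.125, -0.002, 0.005]
ft_force: [-3.7, -0.3, 2.3]
width: 0.0007
t 16.15 axis in tool mm [15.2 37.2  0.2] z 0.13 tool-x ang 14.3 finger ang in filter 133.5 tilt [-0.005  0.009] j7 -1.74 F [-3.7 -0.3  2.3] 0.0007
```

```bash
python3 -m inch '[{"offset":[0.003,0,0],"turn":[0,0,0],"fingers":0}]'
python3 -m inch '[{"offset":[0.002,0,0],"turn":[0,0,0],"fingers":0}]'
python3 - <<'E'
from h import *
rep()
mt=T("wrist");a=r.camera("wrist")
for d in r.cut_out("wingscrew","wrist")[:1]:
    p=px(d["region"]);q=ray(p,.133,"wrist",mt)
    w=q[:,:2]-q[:,:2].mean(0);v=np.linalg.svd(w,full_matrices=False)[2][0];print(d["score"],q.mean(0),np.degrees(np.arctan2(v[1],v[0])))
E
```

```text
time: 16.27
ee_pos: [0.5076, 0.1154, 0.1298]
eef_rot: [0.992, 0.125, -0.004, 0.005]
ft_force: [-15.4, -3.4, 8.2]
width: 0.0003
time: 16.4
ee_pos: [0.5074, 0.1153, 0.1299]
eef_rot: [0.992, 0.126, -0.006, 0.006]
ft_force: [-10.3, -2.5, 6.8]
width: 0.0005
t 16.4 axis in tool mm [14.8 37.2  0.1] z 0.1299 tool-x ang 14.5 finger ang in filter 133.2 tilt [-0.014  0.01 ] j7 -1.74 F [-10.3  -2.5   6.8] 0.0005
0.9 [0.53001964 0.08389353 0.133     ] -79.15184066266491
```

The screw doesn't move under about 16 N, so it is at its stop. I'll back off and lift clear.

```bash
python3 -m inch '[{"offset":[-0.012,0,0],"turn":[0,0.8,0],"fingers":0},{"offset":[-0.004,0,-0.03],"turn":[0,0,0],"fingers":0},{"offset":[0,0,-0.05],"turn":[0,0,0],"fingers":0},{"offset":[0,0,-0.05],"turn":[0,0,0],"fingers":0},{"offset":[-0.04,0,-0.05],"turn":[0,0,0],"fingers":0}]'
python3 -m inch '[{"offset":[-0.05,0,-0.02],"turn":[0,0,0],"fingers":0},{"offset":[-0.05,0,0],"turn":[0,0,0],"fingers":0},{"offset":[0,0,0],"turn":[0,0,0],"fingers":0},{"offset":[0,0,0],"turn":[0,0,0],"fingers":0}]'
python3 - <<'E'
from h import *
rep()
mt=T("wrist");w=r.camera("wrist");b=r.camera("side");t=r.camera("top")
c=cv2.resize(b[180:300,240:370],None,fx=4,fy=4);cv2.imwrite("pics/s9.png",c[...,::-1])
cv2.imwrite("pics/w9.png",w[...,::-1])
for d in r.cut_out("wingscrew","wrist")[:1]:
    p=px(d["region"]);q=ray(p,.133,"wrist",mt)
    x=q[:,:2]-q[:,:2].mean(0);v=np.linalg.svd(x,full_matrices=False)[2][0];print(d["score"],q.mean(0),np.degrees(np.arctan2(v[1],v[0])))
for n,z in(("gauge_face",.172),("cup",.06),("stopper",.042)):
    for d in r.cut_out(n,"top")[:1]:
        p=px(d["region"]);print(n,ray(p,z,"top").mean(0).round(4),d["extent"])
E
```

```text
time: 17.12
ee_pos: [0.4519, 0.1031, 0.311]
eef_rot: [0.991, 0.13, -0.001, 0.004]
ft_force: [0.8, -0.5, 0.1]
width: 0.0003
time: 17.62
ee_pos: [0.3525, 0.078, 0.3378]
eef_rot: [0.991, 0.133, 0.006, 0.005]
ft_force: [-0.1, -0.2, -0.1]
width: 0.0007
t 17.62 axis in tool mm [173.5  42.2   2.3] z 0.3378 tool-x ang 15.3 finger ang in filter -171.4 tilt [0.01  0.012] j7 -1.49 F [-0.1 -0.2 -0.1] 0.0007
0.69 [0.52881723 0.07982079 0.133     ] -75.34570105316773
gauge_face [0.5959 0.0754 0.172 ] [271.7, 152.2, 300.3, 174.2]
cup [ 0.542  -0.0667  0.06  ] [320.2, 177.1, 341.4, 192.2]
```

View pics/s9.png

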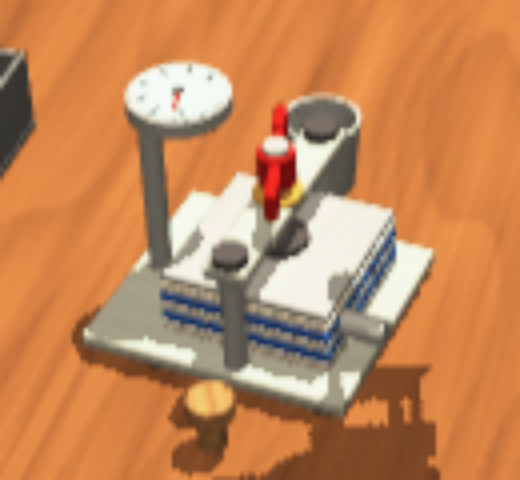

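View pics/w9.png

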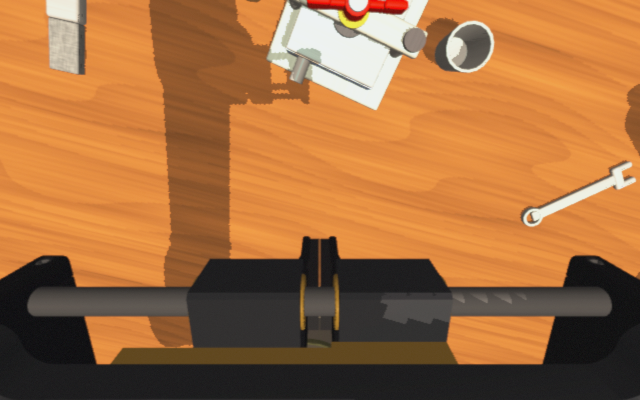

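The side crop shows the screw down at the bar's ring, the pressure plate on the stack, and the stopper and cup upright in place. The wrist view shows the fingertips well clear. Handing in.

```bash
python3 -c "from bench import r;print(r.close_job())"
```

```text
the job is handed in; nothing more can be done
None
```

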